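# Line up the antennas by height

### The job

Line the four stub antennas up by height on the row of black pads: the shortest on the pad next to the black radio box, then taller and taller to the tallest on the pad farthest from it. Stand each one upright in the middle of its own pad, let go, and leave the mug where it is.

Things in the scene. Friction and masses are not known exactly. Their poses are not given: they have to be found in the camera images.
- antenna_red_mid (a point): Centre (half-way up, on its axis) of the loose stub antenna with red cap and foot: 60 mm high in all, standing upright, z up its axis. Round foot 40 mm across and 10 mm high, a cone from there up to 22 mm (foot and cone all red), then a straight rigid black mast 16 mm across to the top, whose last 12 mm are red. The foot lies 30 mm below this point and the top 30 mm above. About 84 g, heaviest in the foot; not magnetic.
- antenna_yellow_mid (a point): Centre (half-way up, on its axis) of the loose stub antenna with yellow cap and foot: 80 mm high in all, standing upright, z up its axis. Round foot 40 mm across and 10 mm high, a cone from there up to 22 mm (foot and cone all yellow), then a straight rigid black mast 16 mm across to the top, whose last 12 mm are yellow. The foot lies 40 mm below this point and the top 40 mm above. About 92 g, heaviest in the foot; not magnetic.
- antenna_blue_mid (a point): Centre (half-way up, on its axis) of the loose stub antenna with blue cap and foot: 100 mm high in all, standing upright, z up its axis. Round foot 40 mm across and 10 mm high, a cone from there up to 22 mm (foot and cone all blue), then a straight rigid black mast 16 mm across to the top, whose last 12 mm are blue. The foot lies 50 mm below this point and the top 50 mm above. About 100 g, heaviest in the foot; not magnetic.
- antenna_green_mid (a point): Centre (half-way up, on its axis) of the loose stub antenna with green cap and foot: 120 mm high in all, standing upright, z up its axis. Round foot 40 mm across and 10 mm high, a cone from there up to 22 mm (foot and cone all green), then a straight rigid black mast 16 mm across to the top, whose last 12 mm are green. The foot lies 60 mm below this point and the top 60 mm above. About 108 g, heaviest in the foot; not magnetic.
- pad_a: One of four alike black rubber mounting pads in a nearly straight row on a flat steel strip: a fixed disc 64 mm across, 2 mm thick, with a small white dot in its middle; its top is 6 mm above the desk and its origin is the centre of its underside, 4 mm above the desk. Neighbouring pads are 73 to 97 mm apart, centre to centre; the letter says nothing about its place in the row.
- pad_b: One of four alike black rubber mounting pads in a nearly straight row on a flat steel strip: a fixed disc 64 mm across, 2 mm thick, with a small white dot in its middle; its top is 6 mm above the desk and its origin is the centre of its underside, 4 mm above the desk. Neighbouring pads are 73 to 97 mm apart, centre to centre; the letter says nothing about its place in the row.
- pad_c: One of four alike black rubber mounting pads in a nearly straight row on a flat steel strip: a fixed disc 64 mm across, 2 mm thick, with a small white dot in its middle; its top is 6 mm above the desk and its origin is the centre of its underside, 4 mm above the desk. Neighbouring pads are 73 to 97 mm apart, centre to centre; the letter says nothing about its place in the row.
- pad_d: One of four alike black rubber mounting pads in a nearly straight row on a flat steel strip: a fixed disc 64 mm across, 2 mm thick, with a small white dot in its middle; its top is 6 mm above the desk and its origin is the centre of its underside, 4 mm above the desk. Neighbouring pads are 73 to 97 mm apart, centre to centre; the letter says nothing about its place in the row.
- radio: Black radio box, fixed, 120 x 100 x 39 mm, with a pink sticker and grey vent slots on top, roughly in line with the row of pads and beyond one of its ends (beyond the other end stands a white desk phone, 61 mm high). Origin: centre of its underside. It tells which end of the row is which.
- mug: Blue mug, loose, 66 mm across and 85 mm high with a handle towards the robot, standing among the antennas; to be left alone. Origin: centre of its underside.

How it is judged:
At the end, for the whole second after the job is handed in: Every antenna stands upright (within 0.1 rad) and at rest on a pad, its axis within 12 mm of the pad's centre: red (60 mm) on the pad nearest the radio, then yellow (80), blue (100), and green (120) on the farthest ((horizontal distance between antenna_red_mid and pad_a below 0.012 m or horizontal distance between antenna_red_mid and pad_b below 0.012 m or horizontal distance between antenna_red_mid and pad_c below 0.012 m or horizontal distance between antenna_red_mid and pad_d below 0.012 m) and horizontal distance between antenna_red_mid and radio between 0 and 0.19 m and height (world z) of antenna_red_mid below 0.044 m and angle between each of antenna_red_mid, antenna_yellow_mid, antenna_blue_mid, antenna_green_mid's own z axis and vertical below 0.1 rad and linear speed of each of antenna_red, antenna_yellow, antenna_blue, antenna_green below 0.02 m/s and (horizontal distance between antenna_yellow_mid and pad_a below 0.012 m or horizontal distance between antenna_yellow_mid and pad_b below 0.012 m or horizontal distance between antenna_yellow_mid and pad_c below 0.012 m or horizontal distance between antenna_yellow_mid and pad_d below 0.012 m) and horizontal distance between antenna_yellow_mid and radio between 0.19 and 0.275 m and height (world z) of antenna_yellow_mid below 0.054 m and (horizontal distance between antenna_blue_mid and pad_a below 0.012 m or horizontal distance between antenna_blue_mid and pad_b below 0.012 m or horizontal distance between antenna_blue_mid and pad_c below 0.012 m or horizontal distance between antenna_blue_mid and pad_d below 0.012 m) and horizontal distance between antenna_blue_mid and radio between 0.275 and 0.36 m and height (world z) of antenna_blue_mid below 0.064 m and (horizontal distance between antenna_green_mid and pad_a below 0.012 m or horizontal distance between antenna_green_mid and pad_b below 0.012 m or horizontal distance between antenna_green_mid and pad_c below 0.012 m or horizontal distance between antenna_green_mid and pad_d below 0.012 m) and horizontal distance between antenna_green_mid and radio between 0.36 and 0.6 m and height (world z) of antenna_green_mid below 0.074 m); the robot touches nothing.
It fails at once if the mug is pushed more than 25 mm from its place or lifted (distance of mug from where it was at the start of the episode above 0.025 m).
It also fails if it takes over 134 s, if anything falls off the work surface, if the arm or the gripper's body presses on something with over 40 N, if the wrist force passes 120 N, or if a joint passes its speed limit or range.

### The arm

A 7-joint arm with a two-finger parallel gripper is mounted at the origin on the work surface. World frame = base frame: x ahead of the robot, y to its left, z up, the work surface at z = 0. Lengths are in m, angles in rad, forces in N, time in s.
With the tool pointing down it reaches from about 0.4 to 0.85 m from the base axis. Payload 10.4 kg.
Tool frame: the origin (TCP) lies midway between the tips of the shut fingers; the grasp point (between the pads) lies 19 mm behind it; z points along the fingers, y is the line along which they close (so a half turn about z gives the same grasp; the last joint's range is limited). The gripper opens to 87 mm and grips with 3 to 60 N. Pads are 19 mm wide; open, the fingers measure 117 mm over their backs; the gripper's body (75 mm by 190 mm) begins 51 mm behind the grasp point.
Start: joints at [-1.345, 0.332, -0.065, 1.46, 0.022, 1.35, -0.088], TCP at [0.154, 0.606, 0.223] pointing down, gripper open.
Joint ranges: [-2.6, 2.6], [-0.5, 2.12], [-1.47, 1.34], [0.16, 2.42], [-1.27, 4.41], [0.06, 2.06], [-2.6, 2.6]. Speed limits (rad/s): [2.22, 2.22, 2.79, 2.79, 3.14, 3.14, 3.14].

### API

Orientations are given as a unit quaternion [x, y, z, w].
In Python, from bench import r gives the robot as it stands.
- The arm moves only by the tool arm_command, never from a script. Its argument "moves" is one flat list of numbers, 4 for each row, row after row: the shift along the tool's x, y, z in cm, then the turn about the tool's z in degrees. A call has 1 to 12 rows; each row shifts and turns the commanded pose from where the row before left it, along the tool's axes as they then stand; what a row does not reach is not made up. A row lasts 1/12 s, in which the tool goes at most 41.7 mm and 7.16 degrees, less where a joint would pass 70% of its speed; a pose out of reach is approached as far as the arm can. A call with a gripper value outside its range is refused whole. "fingers" is the opening in per cent of the stroke, from 0 (shut) to 100 (fully open), set as the call begins (left out, the last holds). The fingers move at their own pace and stop on an object; "squeeze" is the grip in N (left out, the last holds). Time passes only in rows, so rows that do not move let the fingers close. It gives the time, the measured TCP pose, the force, the opening and the grip force at its end, in the units of the state.
- r.read_state(): the state, without advancing time (a new reading comes with each control period).
- r.camera(name): name is "side" or "top" or "wrist"; returns the picture (400x640x3 uint8, red, green, blue); there is no depth.
- r.camera_info(name): a dict with "fx", "fy", "cx", "cy" (pixels), "origin" and "attitude" of the camera in the world. Camera axes: x right, y up, looking along -z (the intrinsics and any distortion apply to the point x, -y, -z); pixel columns grow to the right and rows downward; lengths in m; the calibration is good to about 2 mm. A picture is of the moment at which its call begins: read the wrist's pose just before it. camera_info takes no time and is no camera call; for the wrist camera it gives the pose at the moment of the call.
- r.close_job(): hands the job in; it is judged then, once.
The state is a dict: "time": time; "joint_positions": joint angles; "joint_vel": joint speeds; "joint_torque": joint torques, N m; "ee_pos": TCP position; "eef_rot": TCP orientation; "ft_force": force on the tool from outside, world axes, zero at the start; "torque": the same for the moment, N m; "width": finger opening in m; "grip_force": force on a finger pad.
Only numpy, scipy, OpenCV 4.12 (cv2) and the standard library are available. Lean on these libraries where they do the work, as an engineer would, in place of code of your own. Each camera call takes 0.05 s, during which the arm holds its last target. There are 200 camera calls.

## Working session

There is one attempt and no reset: what is moved stays moved. The work goes in short steps, Python scripts to look and compute and a tool call to move; the robot and the scene stay as the last step left them, time stands still between calls to the robot, and variables do not carry over. Pictures are saved under pics/ and viewed, at most 14 in all, crops included, and the job is handed in when it is done.

Besides the shell and the picture viewer there is one more tool, called after ">>>" as name(argument=value, ...) on one line, values as JSON. arm_command: Moves the arm, as the interface text tells. Its arguments: {"type":"object","properties":{"moves":{"type":"array"},"fingers":{"type":"number"},"squeeze":{"type":"number"}},"required":["moves"]}

```bash
ls; mkdir -p pics; python3 - <<'E'
from bench import r
import cv2
s=r.read_state();print(s['time'],s['ee_pos'],s['eef_rot'],s['width'])
for n in("top","side"):
    print(n,r.camera_info(n)); cv2.imwrite(f'pics/{n}0.png',r.camera(n)[:,:,::-1])
E
```

```text
pics
0.0 [0.1538411  0.60537349 0.22174728] [ 1.24082766e-01  9.92271615e-01 -7.11939458e-04 -4.47091598e-05] 0.08697670130986035
top {'fx': 375.57327451121375, 'fy': 375.57327451121375, 'cx': 312.3332361140365, 'cy': 195.1486749947016, 'origin': array([ 0.44087245, -0.0065156 ,  0.964585  ]), 'attitude': array([ 0.04164975, -0.03652845, -0.6985553 ,  0.71340834])}
side {'fx': 363.2028949808247, 'fy': 363.2028949808247, 'cx': 324.08871688355407, 'cy': 196.43575714270582, 'origin': array([0.42729501, 0.71596413, 0.49013903]), 'attitude': array([-0.04426626,  0.49225484,  0.8666342 , -0.06834352])}
```

View pics/top0.png

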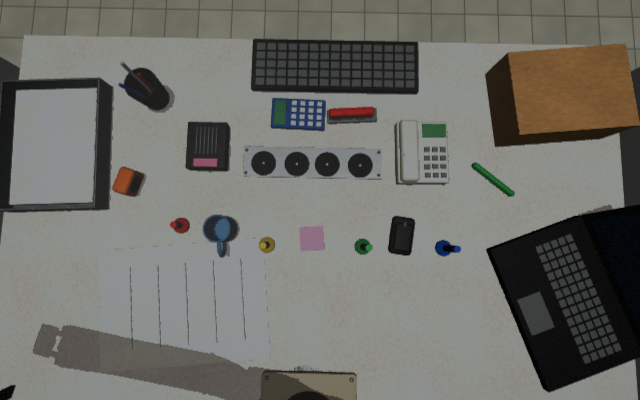

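View pics/side0.png

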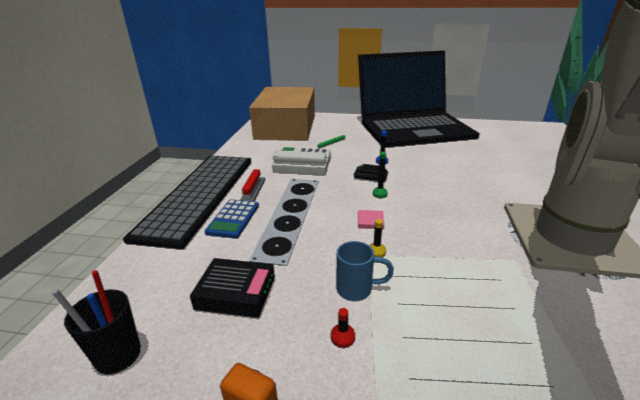

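```bash
cat > h.py <<'E'
from bench import r
import cv2, numpy as np
from scipy.spatial.transform import Rotation as R
H=dict(red=.06,yellow=.08,blue=.10,green=.12)
HUE=dict(red=(0,6),yellow=(18,32),blue=(112,128),green=(50,85))
def ray(info,u,v,z):
    d=R.from_quat(info['attitude']).apply([(u-info['cx'])/info['fx'],-(v-info['cy'])/info['fy'],-1])
    o=np.array(info['origin']); return o+d*(z-o[2])/d[2]
def proj(info,p):
    c=R.from_quat(info['attitude']).inv().apply(np.array(p)-info['origin'])
    return info['cx']-info['fx']*c[0]/c[2], info['cy']+info['fy']*c[1]/c[2]
def blobs(img,col,roi=None,amin=8):
    h=cv2.cvtColor(img,cv2.COLOR_RGB2HSV); lo,hi=HUE[col]
    m=cv2.inRange(h,(lo,110,50),(hi,255,255))
    if col=='red': m|=cv2.inRange(h,(174,110,50),(179,255,255))
    if roi: k=np.zeros_like(m); x0,y0,x1,y1=roi; k[y0:y1,x0:x1]=255; m&=k
    n,l,s,c=cv2.connectedComponentsWithStats(m)
    return [(*c[i].round(1),*s[i]) for i in range(1,n) if s[i][4]>=amin]
def dots(img,info,roi):
    "white pad dots: small bright blobs enclosed by dark"
    g=cv2.cvtColor(img,cv2.COLOR_RGB2GRAY); x0,y0,x1,y1=roi
    t=cv2.morphologyEx(g,cv2.MORPH_TOPHAT,np.ones((7,7),np.uint8))
    d=cv2.morphologyEx(g,cv2.MORPH_CLOSE,np.ones((3,3),np.uint8))
    return t
E
python3 - <<'E'
from h import *
i=r.camera_info('top'); im=cv2.imread('pics/top0.png')[:,:,::-1].copy()
for c in H:
    print(c)
    for b in blobs(im,c,(160,205,480,262)): print('  ',[float(x) for x in b],ray(i,b[0],b[1],.008).round(4),ray(i,b[0],b[1],H[c]-.003).round(4))
g=cv2.cvtColor(im,cv2.COLOR_RGB2GRAY)
roi=g[145:182,244:382]; m=(roi<60).astype(np.uint8)
n,l,s,cc=cv2.connectedComponentsWithStats(m)
for k in range(1,n):
    if s[k][4]>100: 
        hull=cv2.convexHull(cv2.findContours((l==k).astype(np.uint8),0,2)[0][0]); (ex,ey),ax,_=cv2.fitEllipse(hull)
        print(s[k],ex+244,ey+145,ax,ray(i,ex+244,ey+145,.006).round(4))
print('radio',ray(i,208,146,.039))
print('mug',ray(i,218,228,.085))
c=cv2.resize(im[200:265,160:480],None,fx=2.5,fy=2.5,interpolation=2);cv2.imwrite('pics/c1.png',c[:,:,::-1])
E
```

```text
red
   [180.0, 225.0, 170.0, 218.0, 19.0, 15.0, 169.0] [0.4636 0.3367 0.008 ] [0.4625 0.3192 0.057 ]
yellow
   [266.3, 244.4, 259.0, 237.0, 16.0, 15.0, 169.0] [0.4194 0.1152 0.008 ] [0.4209 0.1064 0.077 ]
blue
green
   [362.6, 246.2, 355.0, 239.0, 17.0, 15.0, 157.0] [ 0.4201 -0.128   0.008 ] [ 0.4225 -0.1141  0.117 ]
[  8   6  24  24 445] 263.1733512878418 162.65826225280762 (23.425352096557617, 24.00278091430664) [0.6294 0.1309 0.006 ]
[ 41   7  24  24 448] 296.40443420410156 163.4507827758789 (23.623512268066406, 23.940465927124023) [0.6291 0.0446 0.006 ]
[ 71   7  24  24 447] 326.7122802734375 163.9157600402832 (23.651302337646484, 23.912946701049805) [ 0.6295 -0.0339  0.006 ]
[104   9  24  23 445] 359.6853485107422 164.96100616455078 (23.683612823486328, 23.951122283935547) [ 0.6284 -0.1193  0.006 ]
radio [0.66277904 0.26689692 0.039     ]
mug [0.45669505 0.21970311 0.085     ]
```

View pics/c1.png

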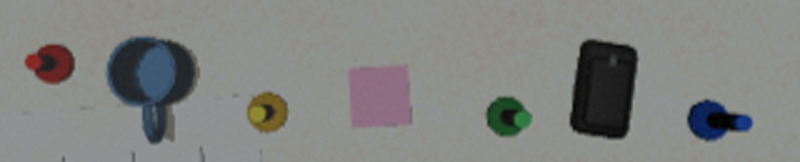

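```bash
python3 - <<'E'
from h import *
i=r.camera_info('top')
P=dict(red=((173.2,224.8),(181.6,225.2)),yellow=((263.6,245.6),(266.8,244.4)),green=((368.8,247.2),(362.4,246.8)),blue=((457,248.8),(443.6,248)))
for c,(a,b) in P.items(): print(c,ray(i,*a,H[c]).round(4),ray(i,*b,.010).round(4))
E
```

```text
red [0.4625 0.3345 0.06  ] [0.4632 0.3319 0.01  ]
yellow [0.4181 0.1123 0.08  ] [0.4195 0.1137 0.01  ]
green [ 0.4206 -0.1276  0.12  ] [ 0.4187 -0.1272  0.01  ]
blue [ 0.4209 -0.3309  0.1   ] [ 0.4201 -0.3311  0.01  ]
```

>>> arm_command(moves=[0,0,0,7,0,0,0,7,0,0,0,7,0,0,0,7,0,0,0,7,0,0,0,7,0,0,0,7,0,0,0,7,0,0,0,7,0,0,0,7,0,0,0,5.7,0,0,0,0], fingers=60)

```text
time: 1.1
ee_pos: [0.1538, 0.6056, 0.2221]
eef_rot: [0.709, 0.706, -0.0, 0.0]
ft_force: [-0.1, 0.1, -0.5]
width: 0.0524
grip_force: 0.0
```

>>> arm_command(moves=[-2.5,2.8,0,0,-2.5,2.8,0,0,-2.5,2.8,0,0,-2.5,2.8,0,0,-2.5,2.8,0,0,-2.5,2.8,0,0,-2.5,2.8,0,0,-2.5,2.8,0,0,-2.5,2.8,0,0,-2.5,2.8,0,0,-2.3,2.9,0,0,0,0,0,0])

```text
time: 2.1
ee_pos: [0.4689, 0.3261, 0.2227]
eef_rot: [0.709, 0.705, 0.0, 0.002]
ft_force: [0.1, -0.7, -0.6]
width: 0.0522
grip_force: 0.0
```

```bash
python3 - <<'E'
from h import *
s=r.read_state(); i=r.camera_info('wrist'); im=r.camera('wrist'); cv2.imwrite('pics/w1.png',im[:,:,::-1])
print(s['ee_pos'],i)
for b in blobs(im,'red'): print([float(x) for x in b],ray(i,b[0],b[1],.01),ray(i,b[0],b[1],.06))
E
```

```text
[0.46887011 0.32606559 0.2226881 ] {'fx': 302.6190539710225, 'fy': 302.6190539710225, 'cx': 317.64343456140404, 'cy': 201.35106660241274, 'origin': array([0.46851803, 0.39799009, 0.38476974]), 'attitude': array([-1.33078656e-01, -4.00697224e-04, -2.27972496e-03,  9.91102776e-01])}
[314.1, 170.5, 300.0, 156.0, 29.0, 30.0, 693.0] [0.46434126 0.33546933 0.01      ] [0.46489851 0.34381055 0.06      ]
```

View pics/w1.png

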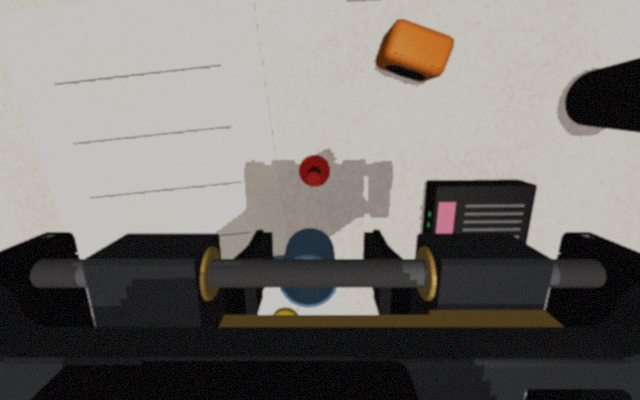

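>>> arm_command(moves=[0.8,-0.5,0,0,0,0,0,0,0,0,3,0,0,0,3,0,0,0,3,0,0,0,3,0,0,0,3,0,0,0,2,0,0,0,1.6,0,0,0,1,0,0,0,0,0])

```text
time: 3.07
ee_pos: [0.4558, 0.3416, 0.0245]
eef_rot: [0.706, 0.709, -0.002, -0.0]
ft_force: [-0.1, 0.3, 0.8]
width: 0.0523
grip_force: 0.0
```

```bash
python3 - <<'E'
from h import *
s=r.read_state(); i=r.camera_info('wrist'); im=r.camera('wrist'); cv2.imwrite('pics/w2.png',im[:,:,::-1])
print(s['ee_pos'],s['eef_rot'],proj(i,[.464,.334,.06]),proj(i,s['ee_pos']))
for b in blobs(im,'red'): print([float(x) for x in b],ray(i,b[0],b[1],.01),ray(i,b[0],b[1],.06))
E
```

```text
[0.45580534 0.3416162  0.02447753] [ 7.05620532e-01  7.08587771e-01 -1.70553004e-03 -3.56352530e-04] (np.float64(335.5754487900574), np.float64(293.1635712767161)) (np.float64(318.4529109498611), np.float64(247.3386623992023))
[332.1, 237.6, 302.0, 215.0, 62.0, 45.0, 1995.0] [0.4643123  0.34184263 0.01      ] [0.46185797 0.36212543 0.06      ]
[336.6, 294.6, 321.0, 287.0, 32.0, 19.0, 497.0] [0.46799894 0.30154111 0.01      ] [0.4645007  0.33323562 0.06      ]
```

View pics/w2.png

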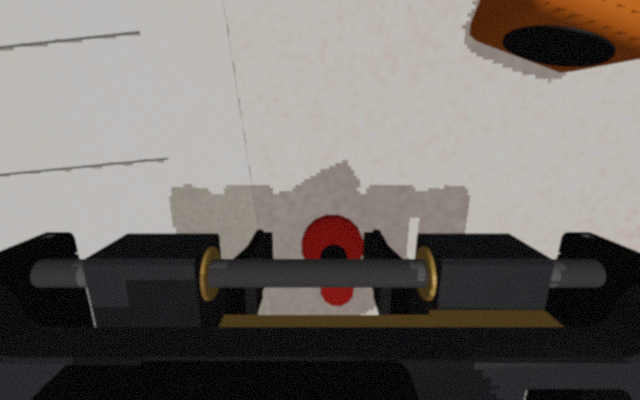

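>>> arm_command(moves=[-0.3,0.3,0,0,-0.4,0.4,0,0,0,0,0,0,0,0,0,0,0,0,0,0,0,0,0,0])

```text
time: 3.62
ee_pos: [0.4652, 0.3342, 0.0268]
eef_rot: [0.707, 0.707, 0.0, -0.0]
ft_force: [0.0, -1.5, 0.7]
width: 0.0519
grip_force: 0.0
```

>>> arm_command(moves=[0,0,0,0,0,0,0,0,0,0,0,0,0,0,0,0,0,0,0,0,0,0,0,0,0,0,0,0,0,0,0,0], fingers=0, squeeze=25)

```text
time: 4.28
ee_pos: [0.4651, 0.334, 0.0265]
eef_rot: [0.707, 0.707, -0.0, -0.0]
ft_force: [0.2, 0.5, -1.1]
width: 0.0151
grip_force: 25.3
```

>>> arm_command(moves=[0,0,-1,0,0,0,-2,0,0,0,-2,0,0,0,-2,0,0,0,-2,0,0,0,-2,0,0,0,-1,0,0,0,0,0,0,0,0,0,0,0,0,0])

```text
time: 5.12
ee_pos: [0.4645, 0.3337, 0.1453]
eef_rot: [0.707, 0.707, -0.001, -0.0]
ft_force: [0.8, 0.3, 0.0]
width: 0.0152
grip_force: 25.3
```

>>> arm_command(moves=[-2.0,1.65,0,0,-2.5,2.0,0,0,-2.5,2.0,0,0,-2.5,2.0,0,0,-2.5,2.0,0,0,-2.5,2.0,0,0,-2.5,2.0,0,0,-1.8,1.5,0,0,-1.0,0.9,0,0,-0.5,0.4,0,0,0,0,0,0,0,0,0,0])

```text
time: 6.12
ee_pos: [0.6289, 0.1326, 0.1459]
eef_rot: [0.706, 0.708, -0.0, -0.001]
ft_force: [0.2, 1.0, -1.5]
width: 0.0155
grip_force: 25.3
```

>>> arm_command(moves=[0,0,0,0,0,0,2,0,0,0,2,0,0,0,2,0,0,0,2,0,0,0,1,0,0,0,0.5,0,0,0,0,0,0,0,0,0,0,0,0,0])

```text
time: 6.95
ee_pos: [0.6305, 0.1315, 0.0529]
eef_rot: [0.707, 0.707, 0.001, 0.0]
ft_force: [0.8, 0.1, -0.7]
width: 0.0155
grip_force: 25.3
```

```bash
python3 - <<'E'
from h import *
s=r.read_state(); i=r.camera_info('wrist'); im=r.camera('wrist'); cv2.imwrite('pics/w3.png',im[:,:,::-1])
print(s['ee_pos'],proj(i,[.6294,.1309,.006]))
for b in blobs(im,'red'): print([float(x) for x in b],ray(i,b[0],b[1],s['ee_pos'][2]-.0165))
E
```

```text
[0.6305256  0.13154338 0.05291334] (np.float64(316.6950111153835), np.float64(221.94139065608408))
[317.4, 219.6, 286.0, 202.0, 64.0, 38.0, 1590.0] [0.62989901 0.14291297 0.03641334]
[317.3, 254.7, 304.0, 249.0, 28.0, 11.0, 203.0] [0.62987661 0.11916266 0.03641334]
[317.5, 288.2, 311.0, 287.0, 13.0, 4.0, 41.0] [0.63004982 0.09499107 0.03641334]
```

View pics/w3.png

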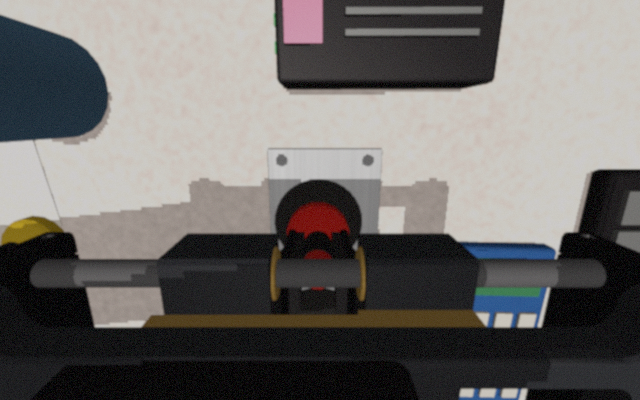

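```bash
python3 - <<'E'
from h import *
i=r.camera_info('wrist')
print('pad',ray(i,318,180,.006)-[0,.032,0],'foot',ray(i,318,202,.0365)-[0,.02,0],r.read_state()['ee_pos'])
E
```

```text
pad [0.63028268 0.12992356 0.006     ] foot [0.63024663 0.13421011 0.0365    ] [0.63051232 0.13147658 0.05287275]
```

>>> arm_command(moves=[-0.3,0,0,0,0,0,0.6,0,0,0,0.6,0,0,0,0.4,0,0,0,0.3,0,0,0,0.1,0,0,0,0,0,0,0,0,0,0,0,0,0,0,0,0,0])

```text
time: 7.83
ee_pos: [0.6294, 0.1281, 0.0325]
eef_rot: [0.707, 0.707, -0.0, -0.0]
ft_force: [-7.4, -1.0, 13.8]
width: 0.0154
grip_force: 25.0
```

>>> arm_command(moves=[0,0,0,0,0,0,0,0,0,0,0,0,0,0,0,0,0,0,0,0,0,0,-2,0,0,0,-2,0,0,0,-3,0,0,0,-3,0,0,0,-3,0,0,0,-3,0,0,0,0,0], fingers=50)

```text
time: 8.83
ee_pos: [0.6325, 0.1284, 0.1981]
eef_rot: [0.707, 0.707, 0.004, 0.002]
ft_force: [0.0, -0.4, 0.4]
width: 0.0434
grip_force: 0.0
```

```bash
python3 - <<'E'
from h import *
i=r.camera_info('top'); im=r.camera('top'); 
s=r.read_state();print(s['ee_pos'],s['width'])
for b in blobs(im,'red',(160,140,480,262)): print([float(x) for x in b],ray(i,b[0],b[1],.016))
i=r.camera_info('side'); im2=r.camera('side')
for b in blobs(im2,'red',(220,150,420,380)): print('side',[float(x) for x in b],ray(i,b[0],b[1],.06),ray(i,b[0],b[1],.016))
c=np.hstack([cv2.resize(im[130:200,180:400],None,fx=1.7,fy=1.7),cv2.resize(im2[170:290,200:420],(374,119))]);cv2.imwrite('pics/c2.png',c[:,:,::-1])
E
```

```text
[0.6315462  0.12831446 0.19503718] 0.043816695940502415
[266.4, 164.0, 261.0, 156.0, 11.0, 15.0, 92.0] [0.62414412 0.12109557 0.016     ]
side [250.7, 181.8, 242.0, 169.0, 18.0, 26.0, 243.0] [ 0.74104033 -0.04013126  0.06      ] [ 0.77313412 -0.11747415  0.016     ]
side [275.8, 224.1, 272.0, 220.0, 8.0, 9.0, 60.0] [0.6286711  0.12783881 0.06      ] [0.64927036 0.067678   0.016     ]
side [277.1, 243.5, 268.0, 236.0, 20.0, 15.0, 229.0] [0.60857904 0.18960027 0.06      ] [0.62712303 0.13575719 0.016     ]
```

View pics/c2.png

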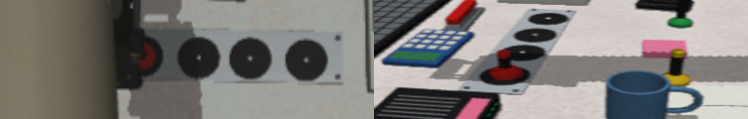

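>>> arm_command(moves=[-0.1,-2.0,0,0,-0.2,-3,0,0,-0.2,-3,0,0,-0.2,-3,0,0,-0.2,-3,0,0,-0.2,-3,0,0,-0.2,-2.0,0,0,-0.2,-1.3,0,0,0,-0.6,0,0,0,0,0,0,0,0,0,0,0,0,0,0])

```text
time: 9.93
ee_pos: [0.4214, 0.113, 0.1912]
eef_rot: [0.707, 0.707, -0.0, 0.0]
ft_force: [-0.3, -0.1, -0.4]
width: 0.0432
grip_force: 0.0
```

```bash
cat > look.py <<'E'
from h import *
import sys
c=sys.argv[1]; s=r.read_state(); i=r.camera_info('wrist'); im=r.camera('wrist')
print(s['ee_pos'],s['width'],s['time'])
for b in blobs(im,c):
    x,y,w,h=b[2:6]
    print([float(v) for v in b],'cap',ray(i,x+(w-1)/2,b[1],H[c]).round(4),'footedge y-20mm',(ray(i,x+(w-1)/2,y,.008)-[0,.02,0]).round(4))
E
python3 look.py yellow
```

```text
[0.42141824 0.11301964 0.19124281] 0.0432148916772503 9.9333
[317.2, 183.1, 301.0, 165.0, 33.0, 40.0, 853.0] cap [0.4202 0.1278 0.08  ] footedge y-20mm [0.4199 0.114  0.008 ]
[222.6, 274.1, 216.0, 247.0, 18.0, 54.0, 515.0] cap [0.3276 0.0347 0.08  ] footedge y-20mm [0.3059 0.0123 0.008 ]
[412.7, 274.2, 403.0, 247.0, 18.0, 54.0, 497.0] cap [0.5149 0.035  0.08  ] footedge y-20mm [0.5365 0.0128 0.008 ]
[384.7, 319.6, 201.0, 310.0, 344.0, 18.0, 4086.0] cap [ 0.4784 -0.0178  0.08  ] footedge y-20mm [ 0.4928 -0.0765  0.008 ]
```

Aligned within 1–2 mm. Descend 15.1 cm, grip, lift.

>>> arm_command(moves=[0.1,-0.1,1.5,0,0,0,2.5,0,0,0,2.5,0,0,0,2.5,0,0,0,2.5,0,0,0,2,0,0,0,1,0,0,0,0.6,0,0,0,0,0,0,0,0,0,0,0,0,0,0,0,0,0])

```text
time: 10.98
ee_pos: [0.4205, 0.1144, 0.0415]
eef_rot: [0.707, 0.707, 0.001, 0.0]
ft_force: [-0.3, 0.7, -0.0]
width: 0.0435
grip_force: 0.0
```

>>> arm_command(moves=[0,0,0,0,0,0,0,0,0,0,0,0,0,0,0,0,0,0,0,0,0,0,0,0,0,0,0,0,0,0,0,0], fingers=0)

```text
time: 11.65
ee_pos: [0.4197, 0.1139, 0.0404]
eef_rot: [0.707, 0.707, -0.0, -0.0]
ft_force: [0.1, -0.2, -1.4]
width: 0.0154
grip_force: 25.0
```

>>> arm_command(moves=[0,0,-1,0,0,0,-2,0,0,0,-2,0,0,0,-2,0,0,0,-2,0,0,0,-2,0,0,0,-1,0,0,0,0,0,0,0,0,0])

```text
time: 12.4
ee_pos: [0.4198, 0.114, 0.1605]
eef_rot: [0.707, 0.707, 0.0, -0.0]
ft_force: [0.5, -0.1, -1.7]
width: 0.0152
grip_force: 25.0
```

>>> arm_command(moves=[-0.6,2.0,0,0,-1,3,0,0,-1,3,0,0,-1,3,0,0,-1,3,0,0,-1,3,0,0,-0.7,2,0,0,-0.5,1.4,0,0,-0.2,0.6,0,0,0,0,0,0,0,0,0,0,0,0,0,0])

```text
time: 13.4
ee_pos: [0.6288, 0.0448, 0.1601]
eef_rot: [0.707, 0.708, -0.0, -0.001]
ft_force: [0.4, 0.2, -0.7]
width: 0.0148
grip_force: 25.0
```

>>> arm_command(moves=[0,0,2,0,0,0,2,0,0,0,2,0,0,0,2,0,0,0,1.5,0,0,0,0.5,0,0,0,0,0,0,0,0,0,0,0,0,0])

```text
time: 14.15
ee_pos: [0.6305, 0.0444, 0.062]
eef_rot: [0.707, 0.707, 0.001, 0.0]
ft_force: [1.2, 1.2, -2.1]
width: 0.0152
grip_force: 25.0
```

```bash
cat > pl.py <<'E'
from h import *
import sys
# foot front edge vs pad front edge along the gripper's centre column
c,px,py,off=sys.argv[1],*map(float,sys.argv[2:5]); s=r.read_state(); i=r.camera_info('wrist'); im=r.camera('wrist')
zf=s['ee_pos'][2]-off+.010
b=max((b for b in blobs(im,c) if abs(b[0]-318)<60),key=lambda b:b[6]); x,y,w,h=b[2:6]
print('ee',s['ee_pos'].round(4),'foot',(ray(i,x+(w-1)/2,y,zf)-[0,.02,0]).round(4))
col=cv2.cvtColor(im,cv2.COLOR_RGB2GRAY); u,v=map(int,proj(i,[px,py+.032,.006]))
seg=col[v-14:v+14,u-4:u+5].mean(1); k=v-14+np.argmin(np.diff(cv2.GaussianBlur(seg[:,None],(1,3),0)[:,0]))+1
print('pad edge row',k,'exp',v,'pad y',(ray(i,u,k,.006)-[0,.032,0]).round(4))
for d in (10,16): # pad sides just below the top edge
    row=col[k+d]; dark=np.where(row[u-60:u+60]<row[u-60:u+60].min()+25)[0]; print('row',k+d,dark.min()+u-60,dark.max()+u-60)
cv2.imwrite('pics/p_%s.png'%c,im[:,:,::-1])
E
python3 pl.py yellow .63 .044 .0405
```

```text
ee [0.6305 0.0444 0.062 ] foot [ 0.6279 -0.0376  0.0315]
pad edge row 176 exp 176 pad y [0.6295 0.0441 0.006 ]
row 186 292 344
row 192 286 349
```

View pics/p_yellow.png

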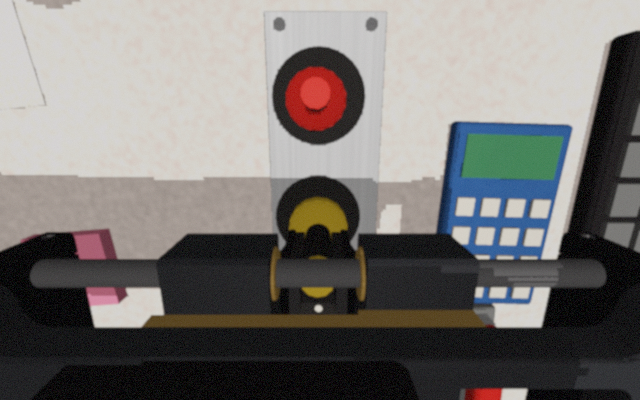

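>>> arm_command(moves=[0,0,0.5,0,0,0,0.5,0,0,0,0.3,0,0,0,0.2,0,0,0,0.1,0,0,0,0,0,0,0,0,0,0,0,0,0])

```text
time: 14.87
ee_pos: [0.63, 0.0442, 0.0463]
eef_rot: [0.707, 0.707, 0.0, -0.0]
ft_force: [-9.1, 0.0, 18.8]
width: 0.0152
grip_force: 25.0
```

>>> arm_command(moves=[0,0,0,0,0,0,0,0,0,0,0,0,0,0,0,0,0,0,0,0,0,0,-2,0,0,0,-2,0,0,0,-3,0,0,0,-3,0,0,0,-3,0,0,0,-2,0,0,0,0,0], fingers=50)

```text
time: 15.87
ee_pos: [0.632, 0.044, 0.1994]
eef_rot: [0.707, 0.707, 0.003, 0.002]
ft_force: [1.0, -0.4, 0.1]
width: 0.0433
grip_force: 0.0
```

>>> arm_command(moves=[-2,-1,0,0,-3.5,-2,0,0,-3.5,-2,0,0,-3.5,-2,0,0,-3.5,-2,0,0,-3.5,-2,0,0,-3.5,-2,0,0,-3.5,-2,0,0,-3.5,-2,0,0,-3.5,-2,0,0,-2.5,-1.5,0,0,-1.5,-0.5,0,0])

```text
time: 16.87
ee_pos: [0.4167, -0.3346, 0.1943]
eef_rot: [0.709, 0.706, -0.0, 0.0]
ft_force: [-0.3, -0.6, 0.6]
width: 0.0433
grip_force: 0.0
```

>>> arm_command(moves=[0,0,0,0,0,0,0,0,0,0,0,0,0,0,0,0])

```text
time: 17.2
ee_pos: [0.4209, -0.3297, 0.1942]
eef_rot: [0.706, 0.708, 0.0, -0.0]
ft_force: [-0.5, -0.0, -0.6]
width: 0.0437
grip_force: 0.0
```

```bash
python3 look.py blue; python3 - <<'E'
from h import *
im=r.camera('wrist'); cv2.imwrite('pics/w5.png',im[:,:,::-1])
i=r.camera_info('wrist'); print(proj(i,[.42,-.331,.1]),proj(i,[.42,-.331,.01]))
E
```

```text
[ 0.4208872  -0.32967433  0.19415206] 0.04370253710592217 17.2
(np.float64(317.39083563267894), np.float64(204.8083966532319)) (np.float64(317.5601806427537), np.float64(183.84582857745397))
```

View pics/w5.png

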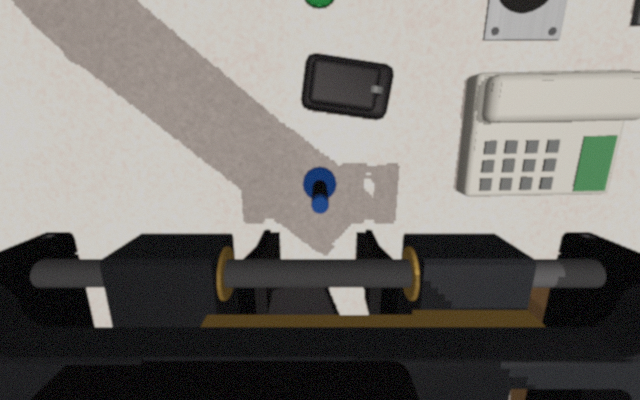

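>>> arm_command(moves=[0,0.1,1.5,0,0,0,2.5,0,0,0,2.5,0,0,0,2.5,0,0,0,2.5,0,0,0,1.5,0,0,0,1,0,0,0,0.5,0,0,0,0,0,0,0,0,0,0,0,0,0,0,0,0,0])

```text
time: 18.3
ee_pos: [0.4218, -0.3313, 0.0505]
eef_rot: [0.707, 0.707, 0.0, 0.001]
ft_force: [0.5, -0.2, -0.1]
width: 0.0437
grip_force: 0.0
```

>>> arm_command(moves=[0,0,0,0,0,0,0,0,0,0,0,0,0,0,0,0,0,0,0,0,0,0,0,0,0,0,0,0,0,0,0,0], fingers=0)

```text
time: 18.97
ee_pos: [0.421, -0.3309, 0.0494]
eef_rot: [0.707, 0.707, -0.0, -0.0]
ft_force: [0.2, 1.0, -0.9]
width: 0.0153
grip_force: 25.0
```

>>> arm_command(moves=[0,0,-1,0,0,0,-2,0,0,0,-2,0,0,0,-2,0,0,0,-2,0,0,0,-2,0,0,0,-1,0,0,0,0,0,0,0,0,0])

```text
time: 19.72
ee_pos: [0.4212, -0.3309, 0.1695]
eef_rot: [0.707, 0.707, 0.0, 0.0]
ft_force: [0.6, 0.2, -2.2]
width: 0.0154
grip_force: 25.0
```

>>> arm_command(moves=[2,1.4,0,0,3,2,0,0,3,2,0,0,3,2,0,0,3,2,0,0,3,2,0,0,3,2,0,0,3,2,0,0,3,2,0,0,2,2,0,0,1.2,1,0,0,0.5,0.5,0,0])

```text
time: 20.72
ee_pos: [0.6303, -0.0306, 0.1671]
eef_rot: [0.705, 0.709, -0.001, -0.001]
ft_force: [-0.4, 0.2, -0.7]
width: 0.0151
grip_force: 25.0
```

>>> arm_command(moves=[0,0,0,0,0,0,0,0,0,0,2,0,0,0,2,0,0,0,2,0,0,0,2,0,0,0,1.5,0,0,0,0.5,0,0,0,0,0,0,0,0,0,0,0,0,0])

```text
time: 21.63
ee_pos: [0.6304, -0.0345, 0.0709]
eef_rot: [0.707, 0.707, 0.001, 0.001]
ft_force: [0.7, -0.4, -1.5]
width: 0.0153
grip_force: 25.0
```

```bash
sed -i 's/blue=(112,128)/blue=(105,128)/; s/(lo,110,50)/(lo,110,30)/' h.py; python3 pl.py blue .63 -.034 .0495
```

```text
ee [ 0.6304 -0.0345  0.0709] foot [ 0.6299 -0.0324  0.0314]
pad edge row 174 exp 172 pad y [ 0.6295 -0.035   0.006 ]
row 184 293 344
row 190 287 350
```

View pics/p_blue.png

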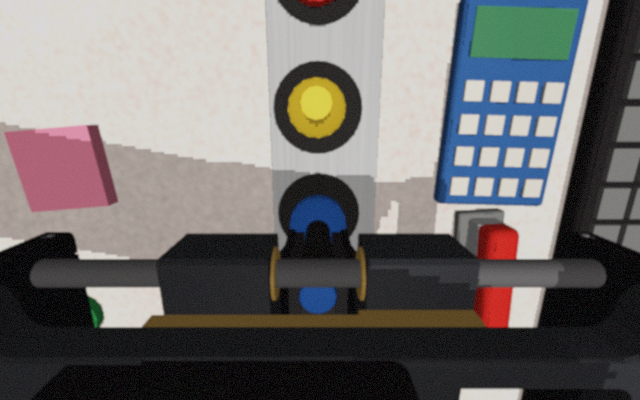

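Yellow stands centred on its pad at (317,105); blue is over the third. Lower 1.55 cm, with a 1 mm nudge in y, and let go.

>>> arm_command(moves=[-0.1,0,0.5,0,0,0,0.5,0,0,0,0.3,0,0,0,0.2,0,0,0,0.1,0,0,0,0,0,0,0,0,0,0,0,0,0])

```text
time: 22.35
ee_pos: [0.6299, -0.0349, 0.0552]
eef_rot: [0.707, 0.707, 0.0, -0.0]
ft_force: [-8.7, 1.5, 17.9]
width: 0.0154
grip_force: 25.0
```

>>> arm_command(moves=[0,0,0,0,0,0,0,0,0,0,0,0,0,0,0,0,0,0,0,0,0,0,-2,0,0,0,-2,0,0,0,-3,0,0,0,-3,0,0,0,-3,0,0,0,-2,0,0,0,0,0], fingers=50)

```text
time: 23.35
ee_pos: [0.6319, -0.0353, 0.2083]
eef_rot: [0.707, 0.707, 0.003, 0.002]
ft_force: [0.8, -1.0, 0.1]
width: 0.0432
grip_force: 0.0
```

>>> arm_command(moves=[-0.5,-2.0,0,0,-1.3,-3,0,0,-1.3,-3,0,0,-1.3,-3,0,0,-1.3,-3,0,0,-1.3,-3,0,0,-1.2,-2.0,0,0,-0.7,-1.3,0,0,-0.3,-0.6,0,0,0,0,0,0,0,0,0,0,0,0,0,0])

```text
time: 24.35
ee_pos: [0.4218, -0.1264, 0.2034]
eef_rot: [0.706, 0.708, -0.0, 0.0]
ft_force: [-0.3, -0.4, 0.3]
width: 0.0438
grip_force: 0.0
```

```bash
python3 look.py green
```

```text
[ 0.4217515  -0.12635323  0.20342474] 0.04380498101041209 24.35
[317.7, 178.3, 303.0, 166.0, 30.0, 29.0, 524.0] cap [ 0.421  -0.1017  0.12  ] footedge y-20mm [ 0.4208 -0.1283  0.008 ]
[317.5, 205.3, 310.0, 196.0, 16.0, 20.0, 263.0] cap [ 0.4211 -0.1249  0.12  ] footedge y-20mm [ 0.4209 -0.165   0.008 ]
[545.7, 306.3, 544.0, 302.0, 4.0, 9.0, 18.0] cap [ 0.6328 -0.2216  0.12  ] footedge y-20mm [ 0.7279 -0.311   0.008 ]
```

>>> arm_command(moves=[0,0,1.5,0,0,0,2.5,0,0,0,2.5,0,0,0,2.5,0,0,0,2.5,0,0,0,1.5,0,0,0,0.8,0,0,0,0.5,0,0,0,0,0,0,0,0,0,0,0,0,0,0,0,0,0])

```text
time: 25.4
ee_pos: [0.4217, -0.127, 0.0613]
eef_rot: [0.707, 0.707, 0.001, 0.0]
ft_force: [0.5, -0.1, -0.5]
width: 0.043
grip_force: 0.0
```

>>> arm_command(moves=[0,0,0,0,0,0,0,0,0,0,0,0,0,0,0,0,0,0,0,0,0,0,0,0,0,0,0,0,0,0,0,0], fingers=0)

```text
time: 26.07
ee_pos: [0.4209, -0.127, 0.0604]
eef_rot: [0.707, 0.707, -0.0, -0.0]
ft_force: [0.8, 0.1, -1.1]
width: 0.0157
grip_force: 25.0
```

>>> arm_command(moves=[0,0,-1,0,0,0,-2,0,0,0,-2,0,0,0,-2,0,0,0,-2,0,0,0,-2,0,0,0,-1,0,0,0,0,0,0,0,0,0])

```text
time: 26.82
ee_pos: [0.421, -0.1269, 0.1804]
eef_rot: [0.707, 0.707, 0.0, 0.0]
ft_force: [-0.3, -0.1, -1.3]
width: 0.0156
grip_force: 25.0
```

>>> arm_command(moves=[0,2.0,0,0,0.1,3,0,0,0.1,3,0,0,0.1,3,0,0,0.1,3,0,0,0.1,3,0,0,0.1,2,0,0,0.1,1.3,0,0,0,0.5,0,0,0,0,0,0,0,0,0,0,0,0,0,0])

```text
time: 27.82
ee_pos: [0.6279, -0.1203, 0.1802]
eef_rot: [0.707, 0.707, -0.0, -0.0]
ft_force: [-0.5, -0.2, -1.7]
width: 0.0154
grip_force: 25.0
```

>>> arm_command(moves=[0,0,2,0,0,0,2,0,0,0,2,0,0,0,2,0,0,0,1.5,0,0,0,0.5,0,0,0,0,0,0,0,0,0,0,0,0,0])

```text
time: 28.57
ee_pos: [0.6296, -0.1201, 0.082]
eef_rot: [0.707, 0.707, 0.001, 0.001]
ft_force: [0.5, 0.2, -1.6]
width: 0.0154
grip_force: 25.0
```

```bash
python3 pl.py green .629 -.120 .0605
```

```text
ee [ 0.6296 -0.1201  0.082 ] foot [ 0.629  -0.1177  0.0315]
pad edge row 171 exp 170 pad y [ 0.6286 -0.1201  0.006 ]
row 181 294 342
row 187 288 348
```

View pics/p_green.png

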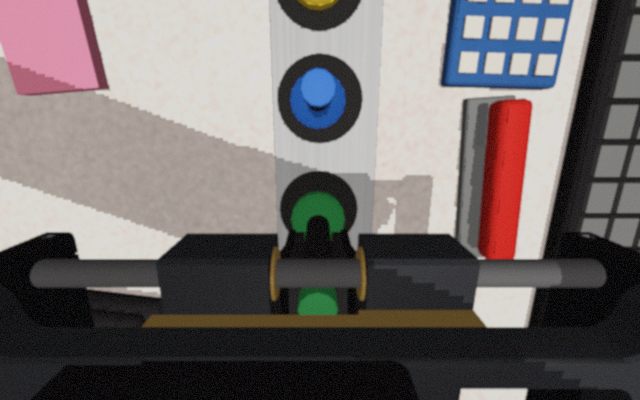

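Blue stands centred at (319,98); green is over the last pad. Lower 1.55 cm, release, rise, and back off.

>>> arm_command(moves=[-0.1,0,0.5,0,0,0,0.5,0,0,0,0.3,0,0,0,0.2,0,0,0,0.1,0,0,0,0,0,0,0,0,0,0,0,0,0])

```text
time: 29.28
ee_pos: [0.6292, -0.121, 0.0664]
eef_rot: [0.707, 0.707, 0.001, -0.0]
ft_force: [-8.0, 2.0, 18.7]
width: 0.0152
grip_force: 25.0
```

>>> arm_command(moves=[0,0,0,0,0,0,0,0,0,0,0,0,0,0,0,0,0,0,0,0,0,0,-2,0,0,0,-2,0,0,0,-3,0,0,0,-3,0,0,0,-3,0,0,0,-2,0,0,0,0,0], fingers=50)

```text
time: 30.28
ee_pos: [0.6308, -0.1216, 0.2193]
eef_rot: [0.707, 0.707, 0.002, 0.002]
ft_force: [-0.0, -1.0, 0.2]
width: 0.0434
grip_force: 0.0
```

>>> arm_command(moves=[-2,0,0,0,-3,-1,0,0,-3,-2,0,0,-3,-2,0,0,-3,-2,0,0,-3,-2,0,0,-3,-2,0,0,-2,-2,0,0,-1,-1,0,0,0,0,0,0,0,0,0,0,0,0,0,0])

```text
time: 31.28
ee_pos: [0.4905, -0.3493, 0.2141]
eef_rot: [0.706, 0.708, 0.0, -0.0]
ft_force: [0.2, 0.4, 0.1]
width: 0.0435
grip_force: 0.0
```

```bash
python3 - <<'E'
from h import *
i=r.camera_info('top'); im=r.camera('top'); im2=r.camera('side')
for c in H:
    for b in blobs(im,c,(244,140,384,185)): print(c,[float(x) for x in b],ray(i,b[0],b[1],.012).round(4))
c=np.vstack([cv2.resize(im[130:260,160:460],(800,347)),cv2.resize(im2[150:310,220:560],(531,250))[:, :].copy() if 0 else cv2.copyMakeBorder(cv2.resize(im2[150:310,220:560],(531,250)),0,0,0,269,0)]);cv2.imwrite('pics/end.png',c[:,:,::-1])
E
```

```text
red [263.4, 162.6, 256.0, 155.0, 16.0, 16.0, 184.0] [0.6284 0.1295 0.012 ]
yellow [296.1, 162.8, 289.0, 154.0, 15.0, 18.0, 181.0] [0.6296 0.0452 0.012 ]
blue [327.3, 162.9, 320.0, 153.0, 15.0, 19.0, 172.0] [ 0.631  -0.0352  0.012 ]
green [366.6, 155.7, 364.0, 153.0, 6.0, 7.0, 34.0] [ 0.6519 -0.1363  0.012 ]
green [360.0, 166.2, 354.0, 158.0, 15.0, 15.0, 123.0] [ 0.624  -0.1194  0.012 ]
```

View pics/end.png

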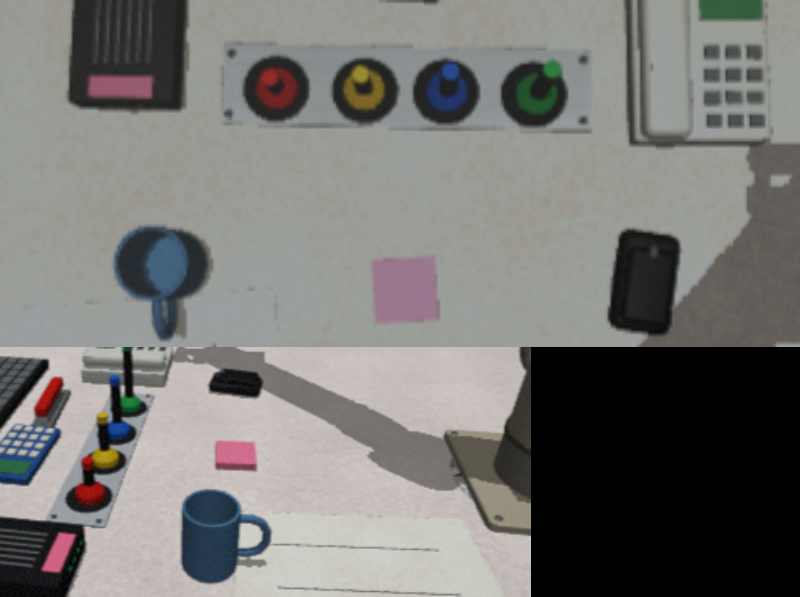

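All four stand upright, centred on their pads in the order red, yellow, blue, green from the radio, and the mug has not moved.

```bash
python3 -c "
from bench import r
print(r.close_job())"
```

```text
the job is handed in; nothing more can be done
None
```

I handed the job in at about 31 s on the robot clock: red, yellow, blue and green stand upright near the centres of their pads in that order from the radio, and the mug is where it was. The hand-in returned no verdict, so this rests on the final camera pictures.

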